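# Gauge the blind dowel hole in a monitor-riser foot

### The arm

A 6-joint arm with a two-finger parallel gripper is mounted at the origin on the work surface. World frame = base frame: x ahead of the robot, y to its left, z up, the work surface at z = 0. Lengths are in m, angles in rad, forces in N, time in s.
With the tool pointing down it reaches from about 0.35 to 0.875 m from the base axis. Payload 4.2 kg.
Tool frame: the origin (TCP) lies between the finger pads; the fingertips stand 8 mm ahead of it and the grasp point (between the pads) lies 11 mm behind it; z points along the fingers, y is the direction in which the jaws open and shut (so a half turn about z gives the same grasp; the last joint's range is limited). The gripper opens to 85 mm and grips with 20 to 120 N. Pads are 22 mm wide; open, the fingers measure 114 mm over their backs; the gripper's body (76 mm by 85 mm) begins 54 mm behind the grasp point. The pads swing forward as they close: fully open they stand 13 mm farther back than shut.
Start: joints at [-1.051, 0.385, 0.008, 0, -1.194, -0.259], TCP at [0.161, -0.604, 0.239] pointing down, gripper open.
Joint ranges: [-3.14, 3.14], [-1.21, 2.06], [-1.07, 1.41], [-3.16, 2.05], [-2.99, -0.16], [-3.1, 3.1]. Speed limits (rad/s): [2.79, 2.79, 3.14, 3.14, 3.14, 3.14].

### API

Orientations are given as a unit quaternion [w, x, y, z].
In Python, from plant import robot gives the robot as it stands. The module is installed in compiled form; this text tells all that it offers.
- The arm moves only by the tool arm_command, never from a script. Its argument "series" is one flat list of numbers, 4 for each row, row after row: the shift along the tool's x, y, z in m, then the turn about the tool's z in rad. In form: [x, y, z, twist, x, y, z, twist, ...]. A call has exactly 5 rows; each row shifts and turns the commanded pose from where the row before left it, along the tool's axes as they then stand; what a row does not reach is not made up. A row lasts 1/8 s, in which the tool goes at most 62.5 mm and 10.7 degrees, less where a joint would pass 70% of its speed; a pose out of reach is approached as far as the arm can. A call is refused whole if a number of a shift passes 0.0625 or a number of a turn 0.188, either way. A call with a gripper value outside its range is refused whole. "jaw" is the gripper command: -1 is shut, 1 is fully open, values between are in proportion, set as the call begins (left out, the last holds). The fingers move at their own pace and stop on an object; the grip force is fixed at half the most. Time passes only in rows, so rows that do not move let the fingers close, or fill a call up. It gives the time, the measured TCP pose, the force and the opening at its end, in the units of the state.
- robot.get_state(): the state, without advancing time (a new reading comes with each control period).
- robot.snapshot(name): name is "scene" or "top"; returns a dict with "img" (420x560x3 uint8, red, green, blue), "z_map" (420x560 float32, m along the optical axis (not along the pixel's ray), 0 where there is no reading), "mtx" (3x3 intrinsics, pixels), "k1" (the pictures are not rectified: a ray, as slopes to the right and down, at radius r is drawn at 1 + k1 r^2 times it, then the intrinsics apply), "extrinsics" (4x4, takes a point from world to camera coordinates). Camera axes: x right, y up, looking along -z (the intrinsics and any distortion apply to the point x, -y, -z); pixel columns grow to the right and rows downward; lengths in m; the calibration is good to about 2 mm. A picture is of the moment at which its call begins.
- robot.sign_off(): hands the job in, once; it reports no verdict.
The state is a dict: "time": time; "joint_positions": joint angles; "qd": joint speeds; "joint_torque": joint torques, N m; "tcp_pos": TCP position; "eef_rot": TCP orientation; "force": force on the tool from outside, world axes, zero at the start; "torque": the same for the moment, N m; "opening": finger opening in m.
Only numpy, scipy, OpenCV 4.12 (cv2) and the standard library are available. Lean on these libraries where they do the work, as an engineer would, in place of code of your own. Each camera call takes 0.05 s, during which the arm holds its last target. There are 200 camera calls.

### The job

Take the depth gauge out of its clear tube and lower its rod into the blind dowel hole of the wooden riser foot, pushing gently on until the rod really bottoms while the stiff sliding foot of the gauge sits flat on the wood. Then let go and leave the gauge standing upright in the hole so that the depth can be read off it, without disturbing the other things on the desk.

Things in the scene. Friction and masses are not known exactly. Their poses are not given: they have to be found in the camera images.
- gauge_knob (a point): Depth gauge, loose, about 0.15 kg, upright, hanging in the stand by its flange: aluminium knob (22 mm diameter, 42 mm tall) on a steel flange (50 mm diameter, 6 mm thick), under it a steel rod 10 mm in diameter with chamfered end and black marks. This point: the knob's centre; z up along the axis. Below it on the axis: flange top 21 mm, flange underside 27 mm, rod end 112 mm.
- gauge_tip (a point): Lower end of the gauge's rod, on the axis.
- foot_face (a point): Centre of the underside of the gauge's sliding foot, a dark steel disc 30 mm in diameter and 8 mm thick around the rod. It slides along the rod with about 4 N of friction and stays where it is pushed.
- foot (a joint): Position of the sliding foot along the rod, m: 0 = its underside 14 mm above the rod's end, growing as it is pushed up towards the flange (to 0.060). It starts between 0 and 0.008. Hole depth = 0.014 + this value once the rod bottoms with the foot on the wood.
- stand_rim (a point): Stand, fixed to the desk: an upright clear plastic tube, 46 mm outside and 36 mm inside diameter, on a black base disc of 90 mm diameter. This point is the centre of its upper rim, 95 mm above the desk.
- block: Riser foot: a plain wooden block, 90 mm (x) by 120 mm (y) by 80 mm high, fixed to the desk. Origin at the centre of its underside, z up.
- hole_rim (a point): Centre of the hole's mouth in the block's top face, 80 mm above the desk and 15 mm from the block's centre along its +y. The hole is vertical, 13 mm in diameter with a small chamfer, blind; its depth is unknown, between 25 and 55 mm. Block and hole bottom are hard: keep below 30 N there (a knock at 30 mm/s can pass that; 15 mm/s is safe).
Mind the look-alikes: they are no part of the job. What is shaped like the part that bears gauge_knob but green is not meant. Several things have the shape of the block; the one meant has the colours described above.

How it is judged:
On the way:
1. the gauge is lifted clear of its tube, upright (height (world z) of gauge_tip above 0.09 m and angle between gauge_tip's own z axis and vertical below 0.3 rad), for 0.1 s.
At the end, for the whole second after the job is handed in: The gauge stands at rest and released in the hole of the wooden block, upright within 0.08 rad, its rod's end within about 1.7 mm of the bottom of the hole and its sliding foot on the block's top face within 1.7 mm (horizontal distance between gauge_tip and hole_rim below 0.006 m and distance between gauge_tip and plug_c0 below 0.0117 m and z of foot_face in the frame of block between 0.078 and 0.0817 m and angle between gauge_tip's own z axis and vertical below 0.08 rad and linear speed of gauge below 0.01 m/s); the robot touches nothing.
It fails at once if the gauge is pressed or knocked on the block with more than 30 N (contact force between gauge and block above 30 N).
It fails at once if a bystander (stapler, glue stick, calculator, tumbler) is moved more than 20 mm (distance of any of stapler, glue, calculator, tumbler from where it was at the start of the episode above 0.02 m).
It also fails if it takes over 45 s, if anything falls off the work surface, if the arm or the gripper's body presses on something with over 40 N, if the wrist force passes 120 N, or if a joint passes its speed limit or range.

## Working session

There is one attempt and no reset: what is moved stays moved. The work goes in short steps, Python scripts to look and compute and a tool call to move; the robot and the scene stay as the last step left them, time stands still between calls to the robot, and variables do not carry over. Pictures are saved under pics/ and viewed, about 8 in all and at most 12, crops included, and the job is handed in when it is done.

Besides the shell and the picture viewer there is one more tool, called after "Emit:" as name(argument=value, ...) on one line, values as JSON. arm_command: Moves the arm, as the interface text tells. Its arguments: {"type":"object","properties":{"series":{"type":"array","items":{"type":"number"}},"jaw":{"type":"number"}},"required":["series"]}

```bash
mkdir -p pics
cat > h.py <<'E'
import numpy as np, cv2
from plant import robot
def snap(n):
    s=robot.snapshot(n); return s
def save(s,name,crop=None,scale=1):
    im=cv2.cvtColor(s['img'],cv2.COLOR_RGB2BGR)
    if crop: r0,r1,c0,c1=crop; im=im[r0:r1,c0:c1]
    if scale!=1: im=cv2.resize(im,None,fx=scale,fy=scale,interpolation=cv2.INTER_CUBIC)
    cv2.imwrite('pics/'+name,im)
def ray(s,u,v):
    K=s['mtx']; d=cv2.undistortPoints(np.array([[[u,v]]],float),K,np.array([s['k1'],0,0,0.]))[0,0]
    E=s['extrinsics']; R=E[:3,:3]; o=-R.T@E[:3,3]
    return o,R.T@np.array([d[0],-d[1],-1.])
def plane(s,u,v,z):
    o,d=ray(s,u,v); return o+d*(z-o[2])/d[2]
def depth(s,u,v):
    o,d=ray(s,u,v); return o+d*float(s['z_map'][int(round(v)),int(round(u))])
def px(s,p):
    E=s['extrinsics']; c=E[:3,:3]@np.array(p)+E[:3,3]
    q,_=cv2.projectPoints(np.array([[c[0],-c[1],-c[2]]]),np.zeros(3),np.zeros(3),s['mtx'],np.array([s['k1'],0,0,0.])); return q[0,0]
E
python3 - <<'E'
from h import *
for n in('scene','top'):
    s=snap(n); save(s,n+'0.png',scale=1.4)
    E=s['extrinsics'];print(n,-E[:3,:3].T@E[:3,3],s['mtx'].round(1).tolist(),s['k1'],E[:3,:3].round(2).tolist())
st=robot.get_state();print(st['time'],st['tcp_pos'],st['eef_rot'],st['force'],st['opening'])
E
```

```text
scene [0.99406437 0.36216833 0.72182704] [[397.6, 0.0, 269.0], [0.0, 397.6, 208.1], [0.0, 0.0, 1.0]] 0.017585532330703632 [[-0.63, 0.77, 0.02], [-0.56, -0.47, 0.68], [0.54, 0.42, 0.73]]
top [ 0.40600513 -0.02700977  1.11092505] [[423.6, 0.0, 277.8], [0.0, 423.6, 212.5], [0.0, 0.0, 1.0]] -0.02511094751372449 [[0.0, -1.0, 0.01], [0.99, 0.0, 0.13], [-0.13, 0.01, 0.99]]
0.1 [ 0.16103939 -0.60336385  0.23833832] [-1.88571940e-04 -1.29939028e-01  9.91521493e-01  9.70290528e-04] [ 0.26500839  0.81051003 -0.55786197] 0.08544383855308679
```

View pics/scene0.png

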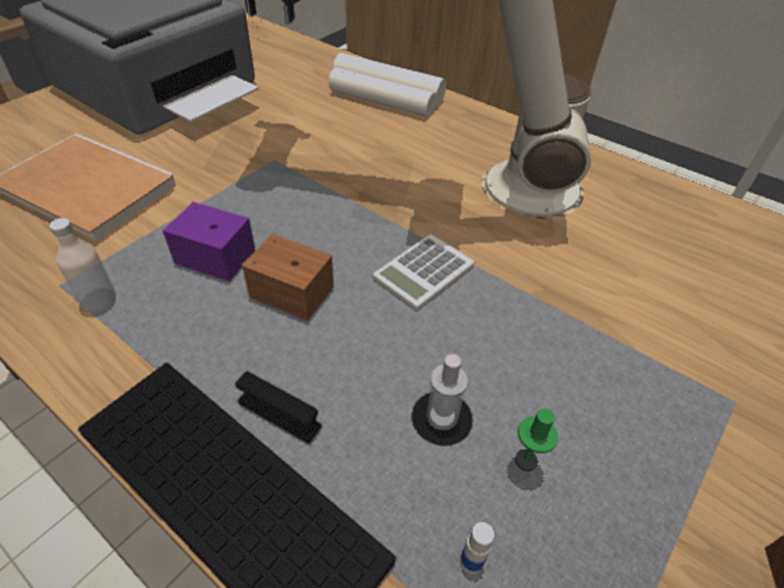

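View pics/top0.png

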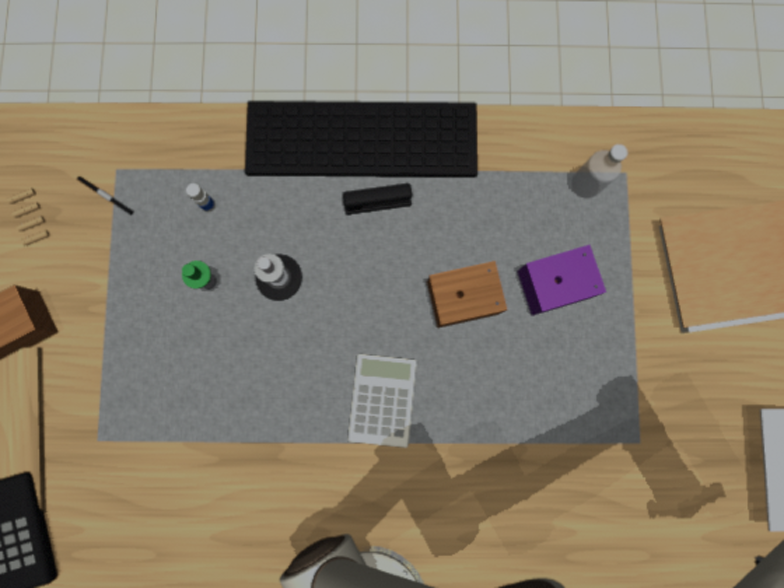

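Scene view (1.4x): gauge knob at about (452,362), brown block with hole at (295,263); the purple block and green gauge are decoys. Top view: knob at (265,263), hole at (460,294).

```bash
cat > m.py <<'E'
from h import *
T=snap('top');S=snap('scene')
def blob(s,c,r,f,tag):
    u,v=c; w=s['img'][v-r:v+r+1,u-r:u+r+1].astype(int)
    m=f(w).astype(np.uint8); n,l,st,ce=cv2.connectedComponentsWithStats(m)
    for i in range(1,n):
        if st[i,4]>5: print(tag,ce[i]+[u-r,v-r],st[i])
    return
if __name__=='__main__':
    dark=lambda w:w.sum(2)<0.45*np.median(w.sum(2))
    blob(T,(328,210),9,dark,'holeT'); blob(S,(211,188),8,dark,'holeS')
    for s,c in((T,(328,210)),(S,(211,188))): print(plane(s,*c,.08),depth(s,c[0]+8,c[1]))
    # block top orientation in top view: depth-based
    h=np.zeros((420,560));P=np.zeros((420,560,3))
    for v in range(150,260):
        for u in range(150,380): P[v,u]=depth(T,u,v)
    hsv=cv2.cvtColor(T['img'],cv2.COLOR_RGB2HSV)
    m=(abs(P[...,2]-.08)<.006)&(P[...,1]>-.25)
    m[:,:300]=0;m[:,366:]=0
    vv,uu=np.nonzero(m);Q=np.array([plane(T,u,v,.08)[:2] for u,v in zip(uu,vv)],np.float32)
    print('rect',cv2.minAreaRect(Q),len(Q),np.median(P[m][:,2]))
    for lo,hi,n in((.136,.152,'knobtop'),(.09,.111,'flange')):
        m=(P[...,2]>lo)&(P[...,2]<hi);m[:,:170]=0;m[:,220:]=0
        vv,uu=np.nonzero(m);print(n,len(uu),P[m].mean(0),uu.mean(),vv.mean(), uu.min(),uu.max(),vv.min(),vv.max())
    save(T,'t1.png',(160,230,160,240),5); save(S,'s1.png',(240,320,280,380),6)
E
python3 m.py
```

```text
holeT [328.5 209.5] [ 8  7  4  4 12]
[ 0.55229959 -0.15753347  0.08      ] [ 0.55293378 -0.17781089  0.07621555]
[ 0.55722118 -0.15516927  0.08      ] [ 0.54428096 -0.14218796  0.07852579]
rect ((0.5560340285301208, -0.17156583070755005), (0.090277299284935, 0.12041684985160828), 12.752760887145996) 1744 0.07956877091195813
knobtop 70 [0.59395026 0.17563098 0.1420899 ] 187.92857142857142 187.84285714285716 184 192 184 192
flange 240 [0.59217951 0.17368367 0.10081697] 192.1625 191.84166666666667 181 201 181 201
```

View pics/t1.png

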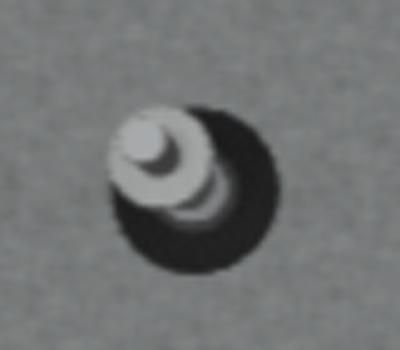

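View pics/s1.png

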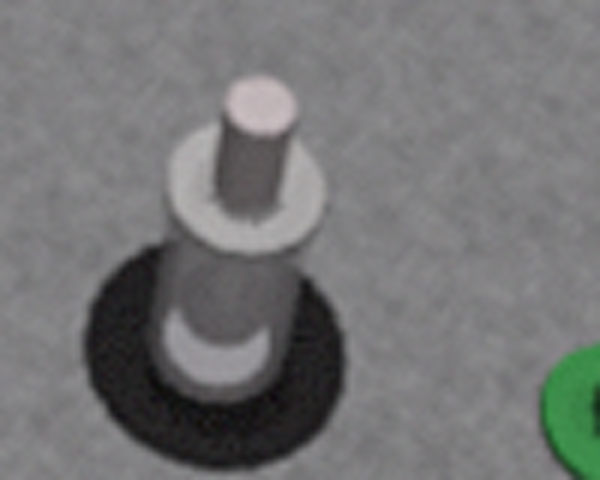

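Top crop: knob top at (145,138), giving (0.594, 0.176). The block fits 90x120 mm at 12.8°, which puts the hole at (0.553, -0.157); the direct dark-blob ray agrees. Now moving above the gauge.

Emit:
arm_command(series=[-0.0413, 0.0427, 0, 0, -0.0413, 0.0427, 0, 0, -0.0413, 0.0427, 0, 0, -0.0413, 0.0427, 0, 0, -0.0413, 0.0427, 0, 0], jaw=1)

```text
time: 0.82
tcp_pos: [0.3062, -0.3426, 0.2394]
eef_rot: [0.0, -0.13, 0.992, -0.0]
force: [1.4, -0.7, -0.7]
opening: 0.0852
```

Emit:
arm_command(series=[-0.0413, 0.0427, 0, 0, -0.0413, 0.0427, 0, 0, -0.0413, 0.0427, 0, 0, -0.0413, 0.0427, 0, 0, -0.0413, 0.0427, 0, 0])

```text
time: 1.45
tcp_pos: [0.4506, -0.0829, 0.2396]
eef_rot: [0.0, -0.13, 0.991, -0.0]
force: [0.0, -1.7, 0.3]
opening: 0.0853
```

Emit:
arm_command(series=[-0.0413, 0.0427, 0, 0, -0.0413, 0.0427, 0, 0, -0.0413, 0.0427, 0, 0, -0.0413, 0.0427, 0, 0, -0.0413, 0.0427, 0, 0])

```text
time: 2.08
tcp_pos: [0.5952, 0.1765, 0.2392]
eef_rot: [-0.0, -0.13, 0.991, -0.0]
force: [1.6, -1.4, 0.4]
opening: 0.0855
```

```bash
cat >> h.py <<'E'
from scipy.spatial.transform import Rotation as Ro
def tool(target):
    st=robot.get_state();q=st['eef_rot'];R=Ro.from_quat([q[1],q[2],q[3],q[0]]).as_matrix()
    print('t',st['time'],'tcp',np.round(st['tcp_pos'],4),'z',R[:,2].round(4),'y',R[:,1].round(4),'F',np.round(st['force'],2),'op',round(st['opening'],4))
    if target is not None: print('shift',(R.T@(np.array(target)-st['tcp_pos'])).round(4))
E
python3 - <<'E'
from h import *
S=snap('scene')
print(plane(S,323.7,257.5,.143)); save(S,'s2.png',(130,330,200,400),3)
tool((.594,.1755,.115))
E
```

```text
[0.59797616 0.17689084 0.143     ]
t 2.125 tcp [0.5986 0.1821 0.2379] z [ 0.003   0.0012 -1.    ] y [-2.621e-01  9.650e-01  4.000e-04] F [5.95 4.17 1.01] op 0.0854
shift [ 0.0066 -0.0052  0.1229]
```

View pics/s2.png

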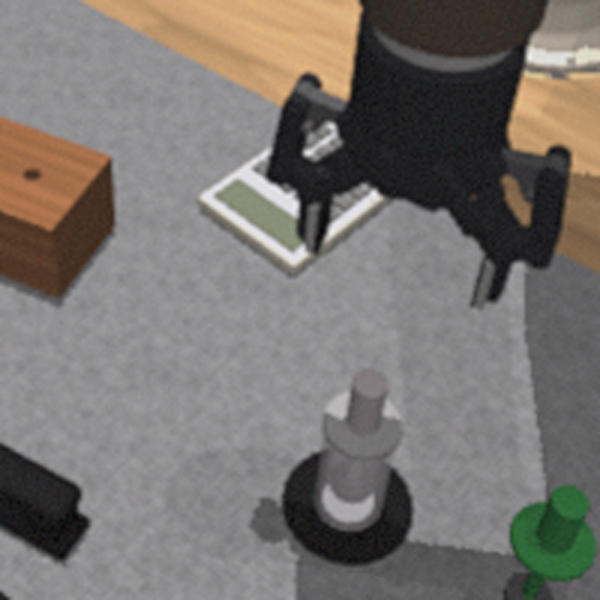

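Scene view shows the gripper above the knob with the fingers straddling it; both cameras agree within 4 mm. Descending and gripping.

Emit:
arm_command(series=[0, 0, 0.032, 0, 0, 0, 0.032, 0, 0, 0, 0.03, 0, 0, 0, 0.02, 0, 0, 0, 0.01, 0], jaw=0.2)

```text
time: 2.75
tcp_pos: [0.594, 0.1744, 0.1138]
eef_rot: [-0.001, -0.13, 0.992, -0.0]
force: [0.3, 1.2, -0.1]
opening: 0.0513
```

Emit:
arm_command(series=[0, 0, 0, 0, 0, 0, 0, 0, 0, 0, 0, 0, 0, 0, 0, 0, 0, 0, 0, 0], jaw=-1)

```text
time: 3.38
tcp_pos: [0.595, 0.175, 0.1162]
eef_rot: [0.001, -0.13, 0.991, 0.0]
force: [-0.5, 1.1, 3.2]
opening: 0.0204
```

Emit:
arm_command(series=[0, 0, -0.005, 0, 0, 0, -0.02, 0, 0, 0, -0.03, 0, 0, 0, -0.04, 0, 0, 0, -0.025, 0])

```text
time: 4.0
tcp_pos: [0.5948, 0.1748, 0.2373]
eef_rot: [0.001, -0.13, 0.992, 0.0]
force: [0.3, 0.2, -1.6]
opening: 0.0204
```

Emit:
arm_command(series=[0, 0, 0, 0, 0, 0, 0, 0, 0, 0, 0, 0, 0, 0, 0, 0, 0, 0, 0, 0])

```text
time: 4.62
tcp_pos: [0.5945, 0.1747, 0.2347]
eef_rot: [-0.0, -0.13, 0.992, -0.0]
force: [0.8, 0.2, -1.5]
opening: 0.0203
```

Run:
```python
from h import *
S=snap('scene'); save(S,'s3.png',(130,330,200,400),3)
tool(None)
```

```text
t 4.675 tcp [0.5945 0.1747 0.2349] z [-6.e-04 -3.e-04 -1.e+00] y [-2.579e-01  9.662e-01 -2.000e-04] F [-0.77  0.24 -0.34] op 0.0206
```

View pics/s3.png

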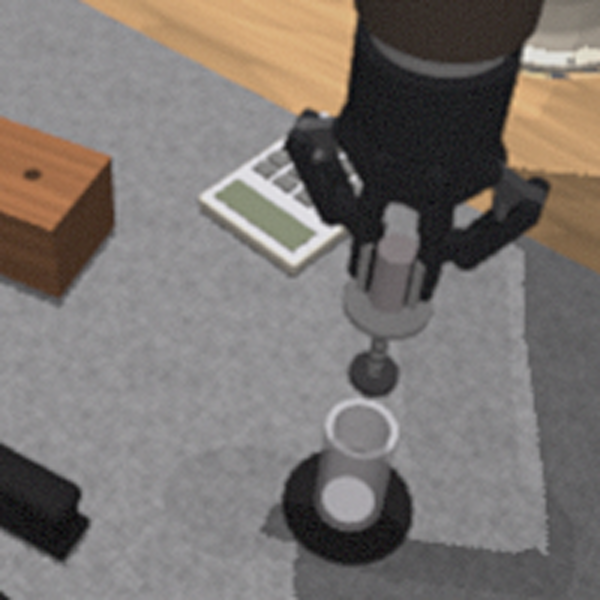

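The gauge is held upright and clear of the tube, with the sliding foot at (373,373) in the crop. Moving over the hole by the measured offset.

Emit:
arm_command(series=[0.007, -0.017, 0, 0, 0.013, -0.032, 0, 0, 0.014, -0.035, 0, 0, 0.0145, -0.036, 0, 0, 0.0145, -0.036, 0, 0])

```text
time: 5.3
tcp_pos: [0.5733, 0.0057, 0.2356]
eef_rot: [0.0, -0.13, 0.992, -0.0]
force: [1.1, -0.0, -0.8]
opening: 0.0206
```

Emit:
arm_command(series=[0.0145, -0.036, 0, 0, 0.0145, -0.036, 0, 0, 0.014, -0.035, 0, 0, 0.012, -0.03, 0, 0, 0.0078, -0.0176, 0.015, 0])

```text
time: 5.92
tcp_pos: [0.5531, -0.1598, 0.2211]
eef_rot: [0.002, -0.129, 0.992, -0.0]
force: [0.2, -0.5, -1.4]
opening: 0.0205
```

Emit:
arm_command(series=[0, 0, 0.01, 0, 0, 0, 0.005, 0, 0, 0, 0, 0, 0, 0, 0, 0, 0, 0, 0, 0])

```text
time: 6.55
tcp_pos: [0.5535, -0.1574, 0.2058]
eef_rot: [0.0, -0.13, 0.991, -0.0]
force: [0.1, -0.5, -1.5]
opening: 0.0207
```

Run:
```python
from h import *
S=snap('scene');T=snap('top'); tool((.553,-.1577,.205))
a=cv2.resize(S['img'][120:220,165:265],None,fx=4,fy=4,interpolation=2);b=cv2.resize(T['img'][160:260,280:380],None,fx=4,fy=4,interpolation=2)
cv2.imwrite('pics/p4.png',np.hstack([a,b])[...,::-1])
```

```text
t 6.65 tcp [ 0.5533 -0.1576  0.2057] z [ 7.e-04  0.e+00 -1.e+00] y [-2.583e-01  9.661e-01 -2.000e-04] F [ 0.41 -0.18 -1.33] op 0.0203
shift [ 0.0004 -0.0001  0.0007]
```

View pics/p4.png

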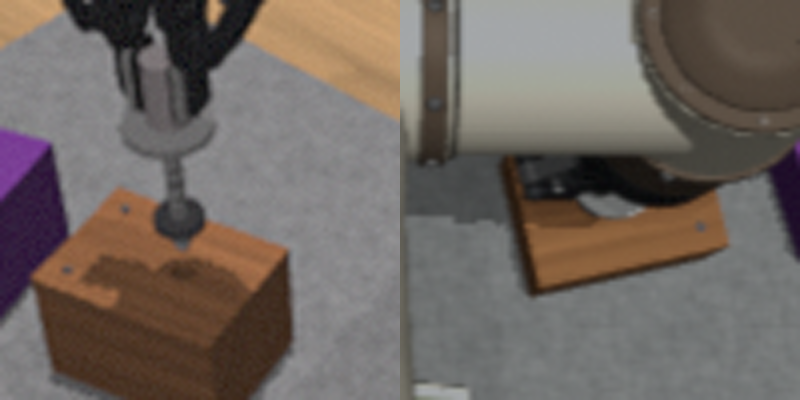

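Left: rod tip at (182,246), just above the hole at about (183,267), so it is close. Refining with a sub-pixel zoom of the tip against the initial hole image.

Run:
```python
from h import *
ims=[snap('scene') for _ in range(4)]; S=ims[0]
A=np.mean([i['img'] for i in ims],0).astype(np.uint8)
np.save('A.npy',A)
B=cv2.imread('pics/scene0.png')[...,::-1]
B=cv2.resize(B,(560,420),interpolation=cv2.INTER_AREA)
r=slice(170,200);c=slice(195,228)
f=lambda x:cv2.resize(x[r,c],None,fx=12,fy=12,interpolation=0)
cv2.imwrite('pics/p5.png',np.hstack([f(A),f(B)])[...,::-1])
g=B[182:194,204:218].sum(2).astype(float); w=np.clip(np.median(g)*.8-g,0,None); vv,uu=np.mgrid[182:194,204:218]
h=((uu*w).sum()/w.sum(),(vv*w).sum()/w.sum());print('hole px',h,plane(S,*h,.08))
for p in((.553,-.157,.08),(.5573,-.155,.08)): print(px(S,p),px(S,np.add(p,(0,0,.0195))),px(S,np.add(p,(.005,0,0)))-px(S,p),px(S,np.add(p,(0,.005,0)))-px(S,p))
```

```text
hole px (np.float64(210.25211164157182), np.float64(187.74954094748438)) [ 0.55773957 -0.1570834   0.08      ]
[211.72830322 186.68436331] [210.96031451 180.5167171 ] [-1.53049291  1.14083706] [1.53952112 0.96073665]
[211.02795234 188.05071734] [210.24640006 181.88306191] [-1.53785439  1.14876896] [1.54321408 0.96716004]
```

View pics/p5.png

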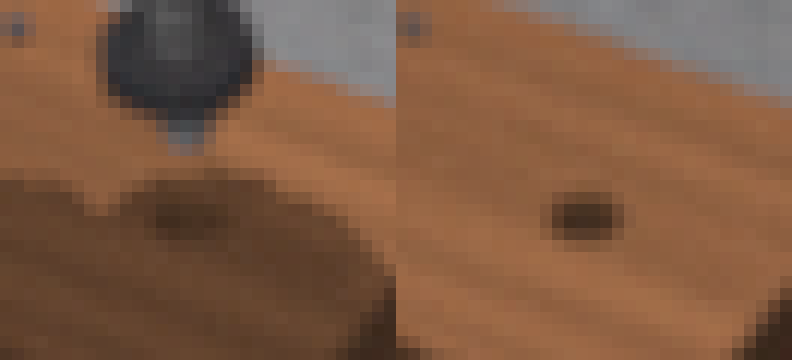

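The tip is centred over the hole to within about 1 mm. Descending slowly with force checks.

Emit:
arm_command(series=[0, 0, 0.003, 0, 0, 0, 0.003, 0, 0, 0, 0.003, 0, 0, 0, 0.003, 0, 0, 0, 0.002, 0])

```text
time: 7.48
tcp_pos: [0.553, -0.1578, 0.191]
eef_rot: [-0.0, -0.13, 0.992, 0.0]
force: [0.1, 0.9, -0.9]
opening: 0.0205
```

Emit:
arm_command(series=[-0.0003, 0, 0.0015, 0, 0, 0, 0.0015, 0, 0, 0, 0.0015, 0, 0, 0, 0.001, 0, 0, 0, 0.001, 0])

```text
time: 8.1
tcp_pos: [0.5534, -0.1577, 0.1848]
eef_rot: [0.0, -0.13, 0.992, -0.0]
force: [1.2, 0.6, -1.7]
opening: 0.0208
```

Run:
```python
from h import *
tool(None)
```

```text
t 8.1 tcp [ 0.5534 -0.1577  0.1848] z [ 1.e-04 -0.e+00 -1.e+00] y [-0.2579  0.9662 -0.    ] F [ 1.18  0.56 -1.73] op 0.0208
```

Emit:
arm_command(series=[0, 0, 0.001, 0, 0, 0, 0.001, 0, 0, 0, 0.001, 0, 0, 0, 0.001, 0, 0, 0, 0.0, 0])

```text
time: 8.72
tcp_pos: [0.5535, -0.1578, 0.1808]
eef_rot: [0.0, -0.13, 0.992, -0.0]
force: [0.6, -0.0, -1.8]
opening: 0.0206
```

Emit:
arm_command(series=[0, 0, 0.0015, 0, 0, 0, 0.0015, 0, 0, 0, 0.0015, 0, 0, 0, 0.0015, 0, 0, 0, 0.0015, 0])

```text
time: 9.35
tcp_pos: [0.5535, -0.1578, 0.1733]
eef_rot: [0.0, -0.13, 0.992, -0.0]
force: [-0.3, -1.5, -0.3]
opening: 0.0207
```

Emit:
arm_command(series=[0, 0, 0.0015, 0, 0, 0, 0.0015, 0, 0, 0, 0.0015, 0, 0, 0, 0.0015, 0, 0, 0, 0.0015, 0])

```text
time: 9.98
tcp_pos: [0.5536, -0.1578, 0.1665]
eef_rot: [0.0, -0.13, 0.991, -0.0]
force: [-0.3, -1.8, 4.5]
opening: 0.0206
```

Run:
```python
from h import *
tool(None);S=snap('scene'); save(S,'p6.png',(130,230,165,265),5)
```

```text
t 9.975 tcp [ 0.5536 -0.1578  0.1665] z [ 8.e-04 -3.e-04 -1.e+00] y [-2.582e-01  9.661e-01 -5.000e-04] F [-0.25 -1.82  4.55] op 0.0206
```

View pics/p6.png

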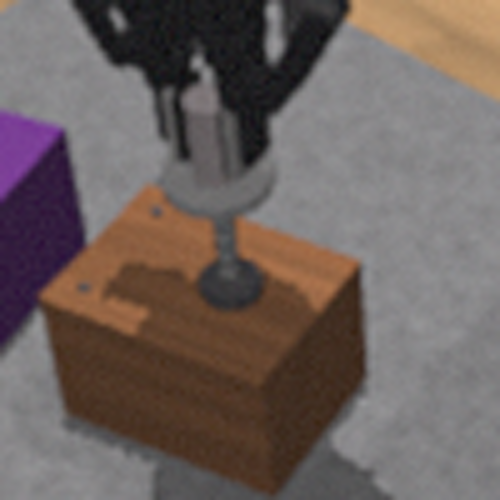

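The rod is in the hole and the foot disc at (230,285) has landed on the wood (about 6 N). Stiffness is about 8 N/mm, so continuing in small steps.

Emit:
arm_command(series=[0, 0, 0.0008, 0, 0, 0, 0.0008, 0, 0, 0, 0.0008, 0, 0, 0, 0.0006, 0, 0, 0, 0.0006, 0])

```text
time: 10.65
tcp_pos: [0.5535, -0.1578, 0.1623]
eef_rot: [0.0, -0.13, 0.992, -0.0]
force: [-0.1, -2.0, 4.6]
opening: 0.0202
```

Emit:
arm_command(series=[0, 0, 0.0004, 0, 0, 0, 0.0004, 0, 0, 0, 0.0004, 0, 0, 0, 0.0004, 0, 0, 0, 0.0004, 0])

```text
time: 11.28
tcp_pos: [0.5535, -0.1578, 0.1603]
eef_rot: [0.0, -0.13, 0.992, -0.0]
force: [0.5, -1.7, 3.8]
opening: 0.0201
```

Emit:
arm_command(series=[0, 0, 0.0004, 0, 0, 0, 0.0004, 0, 0, 0, 0.0004, 0, 0, 0, 0.0004, 0, 0, 0, 0.0004, 0])

```text
time: 11.9
tcp_pos: [0.5535, -0.1578, 0.1582]
eef_rot: [0.0, -0.13, 0.992, -0.0]
force: [0.9, -1.7, 3.4]
opening: 0.0204
```

Emit:
arm_command(series=[0, 0, 0.0004, 0, 0, 0, 0.0004, 0, 0, 0, 0.0004, 0, 0, 0, 0.0004, 0, 0, 0, 0.0004, 0])

```text
time: 12.52
tcp_pos: [0.5535, -0.1577, 0.1562]
eef_rot: [0.0, -0.13, 0.992, -0.0]
force: [-0.3, -2.8, 4.0]
opening: 0.0203
```

Emit:
arm_command(series=[0, 0, 0.0004, 0, 0, 0, 0.0004, 0, 0, 0, 0.0004, 0, 0, 0, 0.0004, 0, 0, 0, 0.0004, 0])

```text
time: 13.15
tcp_pos: [0.5534, -0.1577, 0.1542]
eef_rot: [0.0, -0.13, 0.992, -0.0]
force: [0.6, -2.5, 3.6]
opening: 0.0204
```

Emit:
arm_command(series=[0, 0, 0.0004, 0, 0, 0, 0.0004, 0, 0, 0, 0.0004, 0, 0, 0, 0.0004, 0, 0, 0, 0.0004, 0])

```text
time: 13.78
tcp_pos: [0.5534, -0.1577, 0.1522]
eef_rot: [0.0, -0.13, 0.992, -0.0]
force: [0.6, -2.1, 4.3]
opening: 0.0205
```

Emit:
arm_command(series=[0, 0, 0.0004, 0, 0, 0, 0.0004, 0, 0, 0, 0.0004, 0, 0, 0, 0.0004, 0, 0, 0, 0.0004, 0])

```text
time: 14.4
tcp_pos: [0.5534, -0.1578, 0.1502]
eef_rot: [0.0, -0.13, 0.992, -0.0]
force: [0.4, -3.0, 3.8]
opening: 0.0207
```

Emit:
arm_command(series=[0, 0, 0.0004, 0, 0, 0, 0.0004, 0, 0, 0, 0.0004, 0, 0, 0, 0.0004, 0, 0, 0, 0.0004, 0])

```text
time: 15.02
tcp_pos: [0.5534, -0.1577, 0.1482]
eef_rot: [0.0, -0.13, 0.992, -0.0]
force: [0.2, -2.8, 4.3]
opening: 0.0209
```

Emit:
arm_command(series=[0, 0, 0.0004, 0, 0, 0, 0.0004, 0, 0, 0, 0.0004, 0, 0, 0, 0.0004, 0, 0, 0, 0.0004, 0])

```text
time: 15.65
tcp_pos: [0.5534, -0.1577, 0.1462]
eef_rot: [0.0, -0.13, 0.992, -0.0]
force: [1.0, -3.2, 3.7]
opening: 0.0208
```

Emit:
arm_command(series=[0, -0.0002, 0.0004, 0, 0, -0.0002, 0.0004, 0, 0, 0, 0.0004, 0, 0, 0, 0.0004, 0, 0, 0, 0.0004, 0])

```text
time: 16.27
tcp_pos: [0.5534, -0.1579, 0.1441]
eef_rot: [-0.0, -0.13, 0.992, 0.0]
force: [0.1, -0.8, 3.5]
opening: 0.0207
```

Emit:
arm_command(series=[0, 0, 0.0004, 0, 0, 0, 0.0004, 0, 0, 0, 0.0004, 0, 0, 0, 0.0004, 0, 0, 0, 0.0004, 0])

```text
time: 16.9
tcp_pos: [0.5534, -0.158, 0.1421]
eef_rot: [-0.0, -0.13, 0.992, 0.0]
force: [-0.9, 1.1, 4.0]
opening: 0.0203
```

Emit:
arm_command(series=[0, 0, 0.0004, 0, 0, 0, 0.0004, 0, 0, 0, 0.0004, 0, 0, 0, 0.0004, 0, 0, 0, 0.0004, 0])

```text
time: 17.52
tcp_pos: [0.5536, -0.1581, 0.1413]
eef_rot: [0.0, -0.13, 0.991, -0.0]
force: [-1.6, 1.9, 11.3]
opening: 0.0205
```

Force rises and the descent stops short, which suggests the bottom. Confirming with a small extra push.

Emit:
arm_command(series=[0, 0, 0.0003, 0, 0, 0, 0.0003, 0, 0, 0, 0, 0, 0, 0, 0, 0, 0, 0, 0, 0])

```text
time: 18.15
tcp_pos: [0.5537, -0.1581, 0.1413]
eef_rot: [0.0, -0.13, 0.991, -0.0]
force: [-2.1, 1.8, 12.7]
opening: 0.0208
```

Bottomed: z holds at 0.1413 while the force rises. Easing the preload, then releasing part way and retreating straight up.

Emit:
arm_command(series=[0, 0, -0.0005, 0, 0, 0, -0.0005, 0, 0, 0, 0, 0, 0, 0, 0, 0, 0, 0, 0, 0])

```text
time: 18.77
tcp_pos: [0.5537, -0.1581, 0.1413]
eef_rot: [0.0, -0.13, 0.991, -0.0]
force: [-0.4, 1.9, 6.3]
opening: 0.0202
```

Emit:
arm_command(series=[0, 0, 0, 0, 0, 0, 0, 0, 0, 0, 0, 0, 0, 0, 0, 0, 0, 0, 0, 0], jaw=0.2)

```text
time: 19.4
tcp_pos: [0.5534, -0.1581, 0.1405]
eef_rot: [-0.0, -0.13, 0.992, 0.0]
force: [0.4, -0.2, 0.1]
opening: 0.0512
```

Emit:
arm_command(series=[0, 0, -0.004, 0, 0, 0, -0.01, 0, 0, 0, -0.02, 0, 0, 0, -0.03, 0, 0, 0, -0.03, 0])

```text
time: 20.02
tcp_pos: [0.5536, -0.1581, 0.2364]
eef_rot: [0.0, -0.13, 0.991, -0.0]
force: [-0.3, 0.4, -0.1]
opening: 0.0512
```

Run:
```python
from h import *
tool(None);S=snap('scene');save(S,'p7.png',(130,230,165,265),5)
```

```text
t 20.025 tcp [ 0.5536 -0.1581  0.2364] z [ 8.e-04 -2.e-04 -1.e+00] y [-2.580e-01  9.661e-01 -4.000e-04] F [-0.3   0.38 -0.06] op 0.0512
```

View pics/p7.png

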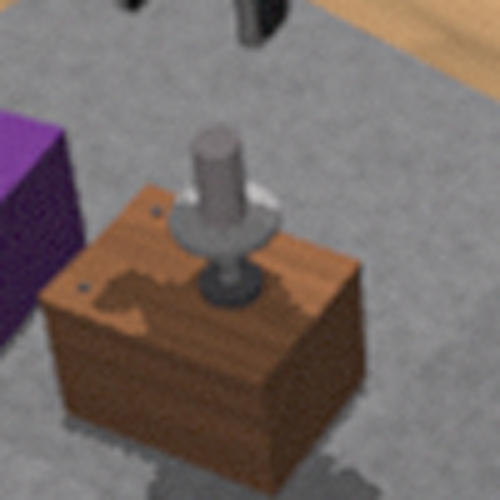

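Crop: the gauge stands freely and upright in the hole, knob top at (215,138), foot flat on the wood at (230,287), gripper clear. Final numeric check of knob height and sideways position, then hand in.

Run:
```python
from h import *
S=snap('scene')
print('knob top expected px',px(S,(.5577,-.157,.168)),'seen ~(207.8,157.4); depth pts',depth(S,208,157),depth(S,208,158))
tool(None); print(robot.sign_off())
```

```text
knob top expected px [206.49958589 158.29475754] seen ~(207.8,157.4); depth pts [ 0.55174037 -0.15857402  0.16700777] [ 0.55280778 -0.15772867  0.1653423 ]
t 20.125 tcp [ 0.5557 -0.1585  0.2396] z [ 0.0092 -0.0015 -1.    ] y [-0.2585  0.966  -0.0038] F [0.59 0.59 0.84] op 0.0515
the job is handed in; nothing more can be done
None
```

The depth gauge is standing in the brown block's hole, released, and the job is handed in at about 20 s of the 45 s allowed. I got no verdict back, so success rests on the checks below.

- **What I did:** I gripped the gauge by its knob, lifted it straight out of the tube and moved it over the hole. I lowered it until the rod entered freely, the foot landed on the wood at about 19 mm depth, and the rod bottomed. Then I eased off, opened the gripper and backed straight up.
- **Bottoming:** With a further 0.6 mm of push, the height stayed at 0.1413 m while the force rose from 11.3 to 12.7 N. The highest force reading was about 13 N, under the 30 N limit. That puts the hole depth at about 45 mm.
- **After release:** The last picture shows the gauge upright with its foot on the wood and the gripper well clear.
- **Knob height:** The depth image puts the knob top at z of about 0.165–0.167 m, against 0.168 m expected.
- **Disagreements:** The two cameras differed by about 4–5 mm in absolute x. The knob top appeared 1–2 pixels (3–4 mm) from where the scene camera alone predicted, about the size of that camera offset, though a slight lean is not fully ruled out.
- **Not checked:** I did not measure the stapler, glue stick, calculator or tumbler afterwards. The arm's path stayed well above the desk and I saw no unexpected forces.

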